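# Find the balance point of a camera boom and hang it level in its stand

## Task

The camera boom in its cradle has been refitted, so its balance point is no longer known. Slide the handle's carriage along the boom and try lifts at different points until the boom rises clear of the cradle level, tipping to neither end; then hang it by the ends of the handle's axle in the two notches of the stand, and leave it hanging level and still. Do not disturb the other things on the desk.

Things in the scene. Friction and masses are not known exactly. Their poses are not given: they have to be found in the camera images.
- boom: camera boom: slotted aluminium profile 20 x 20, 380 mm long; origin at the profile's centre, y along it towards the counterweight, z up when level. The loads at its ends are of unknown weight: the balance point can lie anywhere from y = -50 to +50 mm. All together weighs 0.6 to 1.0 kg
- camera_head (a point): centre of the black camera head fixed near the -y end of the boom (at y = -168 mm): 42 wide, 36 along the boom, reaching 20 mm above and 65 mm below the profile's axis with its lens
- weight (a point): centre of the steel counterweight disc (48 mm dia, 26 long, black knob on top) clamped near the +y end of the boom, at y = +155 to +172 mm
- carriage (a joint): position of the carriage along the boom (m, = y of the handle in the boom's frame, -0.075 to +0.075). Friction holds it: about 5 N slides it along the profile, and it stays where it is left, also when the boom tips. Dark end stops on the boom, next to the cradle's uprights, keep the boom in place (3 mm of play lengthwise) while the carriage is slid
- handle (a point): centre of the handle: black sleeve 14 mm dia, 44 mm long, lying across the boom (along the boom's x) between two upright carriage plates, 50 mm above the profile's axis, 33 mm above the carriage's top plate. Inside it, one piece with it, is the steel axle: 8 mm dia, 132 long, with end discs of 16 mm, turning in the plates
- axle (a joint): turn of the axle and sleeve in the carriage plates (rad, no fixed zero), slightly damped: held by the sleeve and lifted, the boom swings freely about it. Clear of the cradle it hangs heavy side down; its centre of mass lies some 55 mm below the axle, so 10 mm off balance tilts it about 0.18 rad. If lifted too little, the heavy end stays on the cradle
- cradle: grey cradle fixed to the desk; origin on the desk under its middle, the boom lies along its y. Base plate 70 x 250 x 8 mm; two uprights at y = -111 and +111 mm (12 thick) with slots 23 wide, flared at the top. Slot bottoms 95 mm above the desk, so the boom's axis lies 105 and the handle 155 mm above it
- stand_notches (a point): stand fixed to the desk (base 150 x 130 x 10 mm): two upright plates, 10 thick, 34 wide, at x = -50 and +50 mm of this point, each with a V-notch on top, 30 mm wide at the mouth. The point is where the axle's middle lies when it rests in both, 205 mm above the desk; plates end 10 mm higher. x is the axle's line; the boom hangs between the plates along y
- dropper_bottle: bystander: amber dropper bottle, 29 dia, 102 tall, origin under its foot
- slide_box: bystander: green slide box, 73 x 105 x 34, origin under its centre
- screwdriver: bystander: small screwdriver with yellow handle, 116 long, origin under its centre

How it is judged:
By the outcome, as a careful person would: the job done as asked, in the order asked, and still so for the second after the job is handed in, with the robot touching nothing.
It also fails if it takes over 72 s, if anything falls off the work surface, if the arm or the gripper's body presses on something with over 40 N, if the wrist force passes 120 N, or if a joint passes its speed limit or range.

## Robot

A 7-joint arm with a two-finger parallel gripper is mounted at the origin on a cart in front of the work surface, level with it; the furniture and walls round the work are solid. World frame = base frame: x ahead of the robot, y to its left, z up, the work surface at z = 0. Lengths are in m, angles in rad, forces in N, time in s.
With the tool pointing down it reaches from about 0.425 to 0.95 m from the base axis. Payload 4.7 kg.
Tool frame: the origin (TCP) lies midway between the tips of the shut fingers; the grasp point (between the pads) lies 19 mm behind it (ctrl.pinch_z is the distance from the TCP to the grasp point, in m); z points along the fingers, y is the line along which they close (so a half turn about z gives the same grasp; the last joint's range is limited). The gripper opens to 85 mm and grips with 20 to 120 N. Pads are 22 mm wide; open, the fingers measure 114 mm over their backs; the gripper's body (76 mm by 85 mm) begins 54 mm behind the grasp point. The pads swing forward as they close: fully open they stand 13 mm farther back than shut.
Start: joints at [1.303, 0.469, -0.049, 1.532, 0.024, 1.141, -0.082], TCP at [0.16, -0.656, 0.203] pointing down, gripper open.
Joint ranges: [-2.59, 2.59], [-0.33, 1.99], [-1.39, 1.29], [0.1, 2.45], [-1.04, 4.18], [0.21, 1.99], [-2.66, 2.66]. Speed limits (rad/s): [2.57, 2.57, 3.14, 3.14, 3.14, 3.14, 3.14].

## Interface

Orientations are given as [roll, pitch, yaw] about the fixed x, y, z axes, in that order (R = Rz(yaw) Ry(pitch) Rx(roll)).
In Python, from workcell import read_state, viewer, workorder, ctrl gives the robot as it stands.
- The arm moves only by the tool apply_moves, never from a script. Its argument "deltas" is a list of rows, each a list of 3 entries, a list of its own where there are three numbers: the opening, from 0 (shut) to 1 (fully open), then the shift along the tool's x, y, z in cm, then the turn, a rotation vector about the tool's x, y, z in rad. In form: [[grip, [tx, ty, tz], [ax, ay, az]], ...]. A call has 1 to 5 rows; each row is the pose to reach, as a shift and turn from the pose commanded when the call began, along the tool's axes at that moment; what a row does not reach only later rows make up. A row lasts 1/10 s, in which the tool goes at most 50 mm and 8.59 degrees, less where a joint would pass 70% of its speed; a pose out of reach is approached as far as the arm can. A call with a gripper value outside its range is refused whole. The fingers move at their own pace and stop on an object; "force" is the grip in N (left out, the last holds). Time passes only in rows, so rows that repeat a pose let the fingers close. It gives the time, the measured TCP pose, the force, the opening and the grip force at its end, in the units of the state.
- read_state(): the state, without advancing time (a new reading comes with each control period).
- viewer.camera(name): name is "scene" or "top" or "wrist"; returns a dict with "frame" (480x640x3 uint8, red, green, blue), "K" (3x3 intrinsics, pixels), "R" (3x3) and "t" (3): a world point X has camera coordinates R X + t. Camera axes: x right, y down, z forward; pixel columns grow to the right and rows downward; lengths in m; the calibration is good to about 2 mm. A picture is of the moment at which its call begins. There is no depth.
- workorder.job_done(): hands the job in; it is judged then, once.
The state is a dict: "time_s": time; "joint_positions": joint angles; "joint_velocities": joint speeds; "joint_torque": joint torques, N m; "eef_pos": TCP position; "ee_rot": TCP orientation; "force": force on the tool from outside, world axes, zero at the start; "wrist_torque": the same for the moment, N m; "width": finger opening in m; "grip_force": force on a finger pad.
Only numpy, scipy, OpenCV 4.12 (cv2) and the standard library are available. Lean on these libraries where they do the work, as an engineer would, in place of code of your own. Each camera call takes 0.05 s, during which the arm holds its last target. There are 200 camera calls.

## Working session

There is one attempt and no reset: what is moved stays moved. The work goes in short steps, Python scripts to look and compute and a tool call to move; the robot and the scene stay as the last step left them, time stands still between calls to the robot, and variables do not carry over. Pictures are saved under pics/ and viewed, at most 10 in all, crops included, and the job is handed in when it is done.

Besides the shell and the picture viewer there is one more tool, called after "Emit:" as a command line: name --argument value ..., lists and objects as JSON in quotes. apply_moves: Moves the arm, as the interface text tells. Its arguments: {"type":"object","properties":{"deltas":{"type":"array"},"force":{"type":"number"}},"required":["deltas"]}

```bash
mkdir -p pics; ls
python3 - <<'E'
from workcell import read_state, viewer, ctrl
import cv2
s=read_state();print({k:s[k] for k in('time_s','eef_pos','ee_rot','width','force')},ctrl.pinch_z)
for n in('scene','top'):
    c=viewer.camera(n);cv2.imwrite(f'pics/{n}0.png',c['frame'][:,:,::-1]);print(n,c['K'],c['R'],c['t'])
E
```

```text
pics
{'time_s': 0.0, 'eef_pos': array([ 0.15947814, -0.65523   ,  0.20144168]), 'ee_rot': array([-3.13962053e+00,  1.08250711e-04,  2.38778838e-01]), 'width': 0.0854191187466997, 'force': array([ 0.50054984,  0.29737472, -0.70765696])} 0.0187
scene [[491.31353377   0.         320.13029745]
 [  0.         491.31353377 241.56853414]
 [  0.           0.           1.        ]] [[-0.88997965 -0.45594368  0.00718244]
 [-0.33099047  0.6350826  -0.69793653]
 [ 0.3136583  -0.62352662 -0.71612361]] [0.37513843 0.32185302 0.89709232]
top [[438.91471326   0.         320.58617949]
 [  0.         438.91471326 230.8244299 ]
 [  0.           0.           1.        ]] [[ 0.00261732 -0.99998834  0.00405716]
 [-0.9848465  -0.0032812  -0.17339724]
 [ 0.17340853 -0.00354185 -0.98484361]] [-0.09228734  0.47662895  0.92892305]
```

View pics/scene0.png

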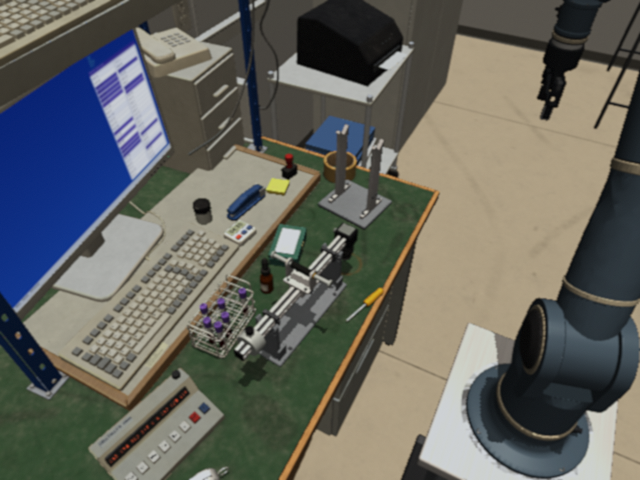

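View pics/top0.png

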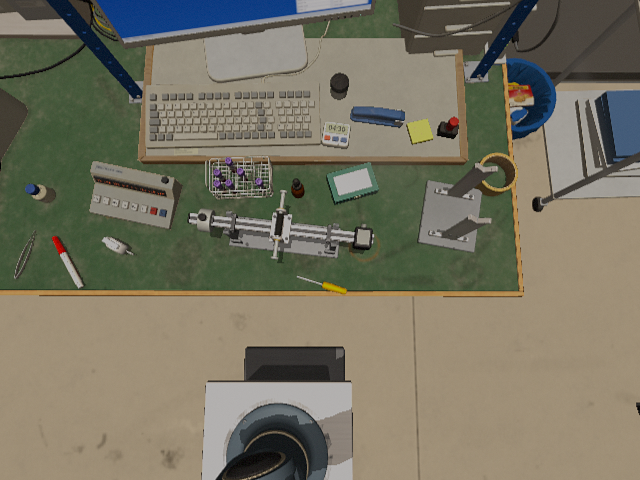

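Run:
```python
import cv2
a=cv2.imread('pics/top0.png')[150:300,180:500];b=cv2.imread('pics/scene0.png')[115:365,225:400]
cv2.imwrite('pics/topc.png',cv2.resize(a,None,fx=2.5,fy=2.5,interpolation=cv2.INTER_CUBIC))
```

```text
(no output)
```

View pics/topc.png

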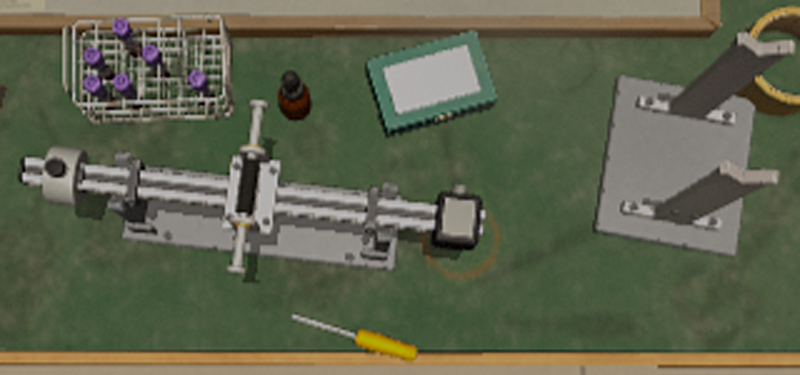

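```bash
cat > h.py <<'E'
import numpy as np,cv2
from workcell import read_state, viewer, ctrl
def ray(c,u,z):
    d=c['R'].T@np.linalg.solve(c['K'],[u[0],u[1],1.]); o=-c['R'].T@c['t']
    return o+d*(z-o[2])/d[2]
def proj(c,X):
    q=c['K']@(c['R']@np.asarray(X)+c['t']); return q[:2]/q[2]
def hand(c):  # dist between
    pass
E
python3 - <<'E'
from h import *
np.set_printoptions(precision=4,suppress=True)
c=viewer.camera('top')
f=lambda x,y,z:ray(c,(x/2.5+180-.3,y/2.5+150-.3),z)
P={}
for n,x,y,z in [('axT',258,104,.155),('axB',237,268,.155),('slv',248,184,.162),('head',459,218,.125),('left',22,170,.105),('pl1',766,46,.215),('pl2',751,173,.215),('b1',620,76,.01),('b2',753,95,.01),('b3',737,254,.01),('b4',597,231,.01),('cr1',123,238,.008),('cr2',392,269,.008),('bottle',292,105,.02),('box',430,82,.034),('upL',127,172,.115),('upR',377,205,.115)]:
    P[n]=f(x,y,z);print(n,P[n])
g=lambda a,b:(np.linalg.norm(P[a]-P[b]),np.arctan2(*(P[a]-P[b])[1::-1]))
print('axle',g('axT','axB'),'mid',(P['axT']+P['axB'])/2,'boom',g('left','head'),g('cr1','cr2'),g('upL','upR'))
print('pl',g('pl1','pl2'),(P['pl1']+P['pl2'])/2,'base',g('b1','b4'),g('b2','b3'),g('b1','b2'),g('b4','b3'),sum(P[k] for k in('b1','b2','b3','b4'))/4)
E
```

```text
axT [ 0.5362 -0.0156  0.155 ]
axB [ 0.4056 -0.0017  0.155 ]
slv [ 0.4703 -0.0096  0.162 ]
head [ 0.4501 -0.1767  0.125 ]
left [0.4925 0.1834 0.105 ]
pl1 [ 0.5659 -0.3979  0.215 ]
pl2 [ 0.4694 -0.3809  0.215 ]
b1 [ 0.6036 -0.3408  0.01  ]
b2 [ 0.5857 -0.4641  0.01  ]
b3 [ 0.4365 -0.4405  0.01  ]
b4 [ 0.4572 -0.314   0.01  ]
cr1 [0.4496 0.1175 0.008 ]
cr2 [ 0.4221 -0.1272  0.008 ]
bottle [ 0.5718 -0.0354  0.02  ]
box [ 0.5901 -0.1614  0.034 ]
upL [0.4891 0.0942 0.115 ]
upR [ 0.4623 -0.1109  0.115 ]
axle (np.float64(0.1313420770682315), np.float64(-0.10612185386160043)) mid [ 0.4709 -0.0087  0.155 ] boom (np.float64(0.363083394263035), np.float64(1.453597218508337)) (np.float64(0.24629036157773745), np.float64(1.4585355721671986)) (np.float64(0.20681055207413215), np.float64(1.4408614260406916))
pl (np.float64(0.09799167427221596), np.float64(-0.17453281640440427)) [ 0.5177 -0.3894  0.215 ] base (np.float64(0.14886428016345768), np.float64(-0.18092620294586684)) (np.float64(0.15111834863707801), np.float64(-0.15695683959538312)) (np.float64(0.12459705501242968), np.float64(1.4268336096965506)) (np.float64(0.12815616923776615), np.float64(1.4085502429750367)) [ 0.5208 -0.3899  0.01  ]
```

```bash
cat >> h.py <<'E'
from scipy.spatial.transform import Rotation as Ro
np.set_printoptions(precision=4,suppress=True)
def plan(*targets):
    s=read_state();p=np.array(s['eef_pos']);R=Ro.from_euler('xyz',s['ee_rot'])
    print('t',round(s['time_s'],2),'p',p,'rpy',s['ee_rot'],'w',round(s['width'],4),'F',s['force'],'M',s['wrist_torque'],'gf',s['grip_force'])
    for *x,yaw in targets:
        print('->',x,yaw,' cm',R.inv().apply(np.array(x)-p)*100,'rv',(R.inv()*Ro.from_euler('xyz',[np.pi,0,yaw])).as_rotvec())
E
python3 - <<'E'
from h import *
plan((.36,-.42,.30,-.11),(.46,-.2,.30,-.11),(.471,-.009,.25,-.11))
E
```

```text
t 0.15 p [ 0.1596 -0.6554  0.2017] rpy [-3.1401  0.      0.2389] w 0.0852 F [ 0.0506 -0.7316  0.1214] M [ 0.0515 -0.0103  0.009 ] gf 0.0
-> [0.36, -0.42, 0.3] -0.11  cm [ 25.0398 -18.1415  -9.8046] rv [-0.0015  0.0003  0.3489]
-> [0.46, -0.2, 0.3] -0.11  cm [ 39.9608 -37.151   -9.7757] rv [-0.0015  0.0003  0.3489]
-> [0.471, -0.009, 0.25] -0.11  cm [ 45.5484 -55.4409  -4.7479] rv [-0.0015  0.0003  0.3489]
```

Emit:
apply_moves --deltas '[[1,[25,-18,-10],[0,0,0.349]],[1,[25,-18,-10],[0,0,0.349]],[1,[25,-18,-10],[0,0,0.349]],[1,[25,-18,-10],[0,0,0.349]],[1,[25,-18,-10],[0,0,0.349]]]'

```text
time_s: 0.65
eef_pos: [0.3153, -0.4734, 0.2801]
ee_rot: [-3.142, 0.0, -0.11]
force: [0.5, -0.2, 0.2]
width: 0.0853
grip_force: 0.0
```

Run:
```python
from h import *
plan((.36,-.42,.30,-.11),(.46,-.2,.30,-.11),(.471,-.009,.25,-.11))
```

```text
t 0.65 p [ 0.3153 -0.4734  0.2801] rpy [-3.1415  0.0002 -0.1102] w 0.0853 F [ 0.4693 -0.2347  0.1594] M [-0.0207 -0.0546  0.001 ] gf 0.0
-> [0.36, -0.42, 0.3] -0.11  cm [ 3.8578 -5.7971 -1.9865] rv [-0.0001  0.0002 -0.0002]
-> [0.46, -0.2, 0.3] -0.11  cm [ 11.3772 -28.7635  -1.986 ] rv [-0.0001  0.0002 -0.0002]
-> [0.471, -0.009, 0.25] -0.11  cm [ 10.3705 -47.8682   3.0159] rv [-0.0001  0.0002 -0.0002]
```

Emit:
apply_moves --deltas '[[1,[3,-5,-3],[0,0,0]],[1,[6,-14,-2],[0,0,0]],[1,[9,-22,-2],[0,0,0]],[1,[11,-29,-2],[0,0,0]],[1,[11,-33,-2],[0,0,0]]]'

```text
time_s: 1.15
eef_pos: [0.4246, -0.2559, 0.3001]
ee_rot: [3.142, -0.0, -0.11]
force: [1.2, 0.1, 0.2]
width: 0.0856
grip_force: 0.0
```

Run:
```python
from h import *
plan((.471,-.009,.235,-.11))
```

```text
t 1.15 p [ 0.4246 -0.2559  0.3001] rpy [ 3.1415 -0.0002 -0.11  ] w 0.0856 F [1.2024 0.1155 0.2225] M [ 0.0086 -0.0376 -0.0172] gf 0.0
-> [0.471, -0.009, 0.235] -0.11  cm [  1.9032 -25.052    6.5048] rv [ 0.0001 -0.0002 -0.    ]
```

Emit:
apply_moves --deltas '[[1,[1,-5,1],[0,0,0]],[1,[1.5,-10,2],[0,0,0]],[1,[1.9,-15,4],[0,0,0]],[1,[1.9,-20,5],[0,0,0]],[1,[1.9,-23,6],[0,0,0]]]'

```text
time_s: 1.65
eef_pos: [0.4679, -0.0283, 0.2397]
ee_rot: [-3.141, -0.0, -0.108]
force: [0.8, -1.0, 0.4]
width: 0.0853
grip_force: 0.0
```

Emit:
apply_moves --deltas '[[1,[0,0,0],[0,0,0]]]'

```text
time_s: 1.75
eef_pos: [0.4671, -0.0253, 0.2389]
ee_rot: [-3.14, 0.003, -0.1]
force: [-0.2, 0.3, -0.6]
width: 0.0857
grip_force: 0.0
```

Run:
```python
from h import *
plan((.471,-.009,.235,-.11))
c=viewer.camera('wrist');cv2.imwrite('pics/w1.png',c['frame'][:,:,::-1])
for z in (.155,.162): print(proj(c,(.471,-.009,z)),proj(c,(.5362,-.0156,z)),proj(c,(.4056,-.0017,z)))
```

```text
t 1.75 p [ 0.4671 -0.0253  0.2389] rpy [-3.1395  0.0028 -0.0997] w 0.0857 F [-0.1725  0.295  -0.5555] M [-0.051   0.0245  0.0249] gf 0.0
-> [0.471, -0.009, 0.235] -0.11  cm [ 0.2288 -1.6602  0.3909] rv [-0.002   0.0028  0.0103]
[296.7739 232.7284] [295.224  140.0375] [297.2485 312.3725]
[296.2201 235.6442] [294.5793 140.6298] [296.7469 316.9589]
```

View pics/w1.png

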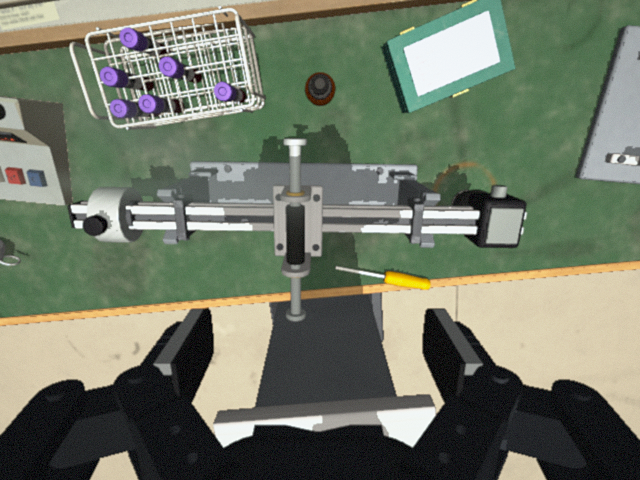

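Emit:
apply_moves --deltas '[[1,[0.2,-1.7,1],[0,0,0.01]],[1,[0.2,-1.7,4],[0,0,0.01]],[1,[0.2,-1.7,7],[0,0,0.01]],[1,[0.2,-1.7,9.5],[0,0,0.01]],[1,[0.2,-1.7,10.1],[0,0,0.01]]]'

```text
time_s: 2.3
eef_pos: [0.47, -0.0167, 0.1369]
ee_rot: [3.14, 0.005, -0.123]
force: [-0.3, -0.5, 0.1]
width: 0.0854
grip_force: 0.0
```

Emit:
apply_moves --deltas '[[0,[0,0,0],[0,0,0]],[0,[0,0,0],[0,0,0]],[0,[0,0,0],[0,0,0]],[0,[0,0,0],[0,0,0]],[0,[0,0,0],[0,0,0]]]' --force 60

```text
time_s: 2.8
eef_pos: [0.4724, -0.0148, 0.1399]
ee_rot: [3.141, -0.002, -0.12]
force: [-0.3, 0.1, -0.3]
width: 0.0121
grip_force: 0.0
```

Run:
```python
from h import *
plan((.471,-.009,.136,-.11))
```

```text
t 2.8 p [ 0.4724 -0.0148  0.1399] rpy [ 3.1415 -0.0015 -0.1203] w 0.0121 F [-0.2652  0.0929 -0.2818] M [-0.0363 -0.0067  0.0145] gf 0.0
-> [0.471, -0.009, 0.136] -0.11  cm [-0.2114 -0.5618  0.3882] rv [ 0.0001 -0.0015 -0.0103]
```

Emit:
apply_moves --deltas '[[0,[0,0,0],[0,0,0]],[0,[0,0,0],[0,0,0]]]'

```text
time_s: 3.0
eef_pos: [0.472, -0.0148, 0.1393]
ee_rot: [3.141, -0.0, -0.12]
force: [-0.7, -0.5, 0.3]
width: -0.0003
grip_force: 0.0
```

Run:
```python
from h import *
plan((.471,-.009,.136,-.11))
c=viewer.camera('wrist');cv2.imwrite('pics/w2.png',c['frame'][:,:,::-1])
```

```text
t 3.0 p [ 0.472  -0.0148  0.1393] rpy [ 3.1415 -0.0003 -0.1201] w -0.0003 F [-0.6967 -0.4672  0.3358] M [ 0.0104 -0.0395 -0.0079] gf 0.0
-> [0.471, -0.009, 0.136] -0.11  cm [-0.172  -0.56    0.3334] rv [ 0.0001 -0.0003 -0.0101]
```

View pics/w2.png

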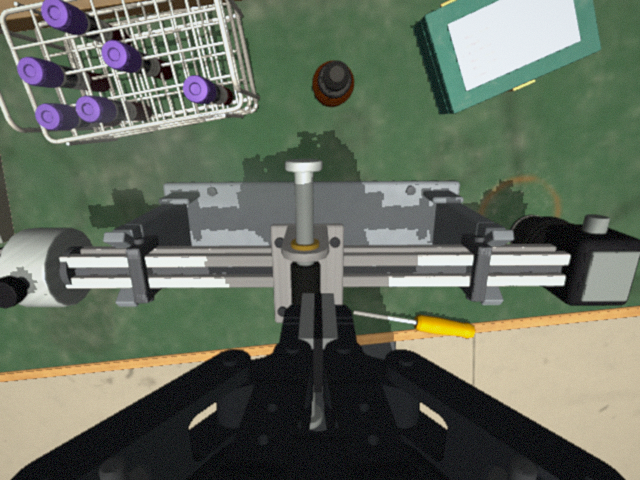

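Run:
```python
from h import *
c=viewer.camera('wrist');s=viewer.camera('scene');cv2.imwrite('pics/s2.png',cv2.resize(s['frame'][200:340,210:380,::-1],None,fx=4,fy=4,interpolation=cv2.INTER_CUBIC))
p=np.array(read_state()['eef_pos'])
print('cam',-c['R'].T@c['t'],'fwd',c['R'][2])
print('tcp',proj(c,p),proj(s,p))
for u in [(303,166)]:print(ray(c,u,.155))
u=np.array([1,-.11,0]);
for d in(.066,.022,0,-.022):print(d,proj(c,np.array([.471,-.009,.155])+u*d),proj(s,np.array([.471,-.009,.155])+u*d))
```

```text
cam [ 0.5525 -0.0232  0.31  ] fwd [-0.3103  0.0371 -0.9499]
tcp [319.927  285.3304] [300.9992 271.9945]
[ 0.535  -0.0149  0.155 ]
0.066 [305.5243 160.7461] [272.126  254.6092]
0.022 [307.4669 259.4339] [290.4283 263.9828]
0 [308.3218 302.8599] [299.8252 268.7955]
-0.022 [309.1109 342.9472] [309.3919 273.6952]
```

View pics/s2.png

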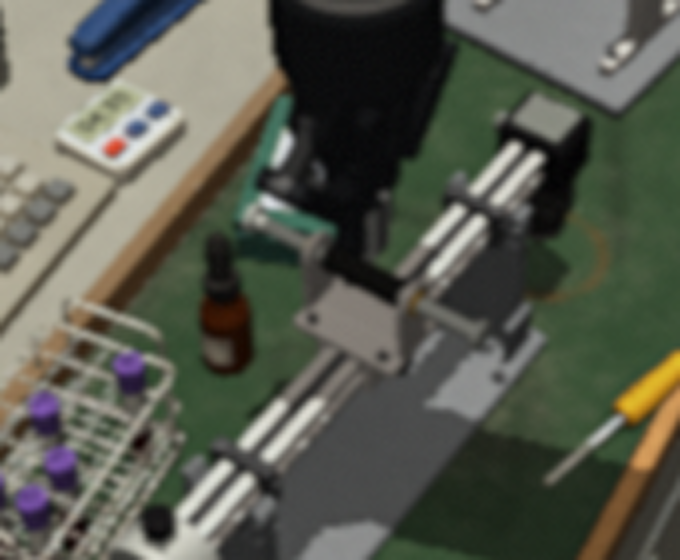

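Run:
```python
from h import *
c=viewer.camera('wrist');p=np.array(read_state()['eef_pos'])
for h in(0,.013,.025,.035):print(h,[proj(c,p+[dx,dy,h]) for dx,dy in((.011,0),(.011,.012),(-.011,0))])
g=cv2.cvtColor(c['frame'],cv2.COLOR_RGB2GRAY)
for r in range(262,345,6):print(r,g[r,284:356:3])
```

```text
0 [array([317.4129, 265.7119]), array([293.9152, 268.3225]), array([322.4078, 304.3305])]
0.013 [array([317.3985, 276.1999]), array([292.2156, 278.9707]), array([322.7393, 317.0879])]
0.025 [array([317.3832, 287.315 ]), array([290.4151, 290.2514]), array([323.0888, 330.5367])]
0.035 [array([317.3687, 297.8608]), array([288.7073, 300.9505]), array([323.4186, 343.2295])]
262 [170 171 159  48  75 133 144 148 138 124  54  30 163 167 163 167 171 167
 167 160 156 161 163 160]
268 [171 170 103  16  22  26  31  19  29  25  18  17 105 164 162 166 169 168
 167 159  64  63  69  67]
274 [169 169 120  32   4  26  21  26  21  30  14  25  93 166 160 169 166 169
 169 159  75  76  81  80]
280 [168 167 117  18  19  35  24  29  24  27  26  30 100 163 155 164 168 166
 170 149 162 163 161 160]
286 [164 167 136  10  32  32  28  36  32  22  24  26 102 163 160 165 169 161
 168 153 127 127 134 127]
292 [165 166 162  17  29  30  33  40  30  34  17   8  84 158 150 158 160 165
 166 153  65  60  53  55]
298 [164 166 160  22  18  23  70  74  76  76  42  19  17  82  75  75  61 159
 163 155  61  58  64  64]
304 [166 161 130  13  29  24  73  78  77  73  45  13  11  73  74  75  71 107
 117 109  40  57  59  65]
310 [57 16 16 19 22  8 69 71 74 79 34 14 10 73 75 77 76 51 27 22 29 21 29 72]
316 [29 23 17 14 16 37 72 73 74 74 40 14  7 74 76 75 73 61 27 16 23 21 18 58]
322 [27 34 27 27 27 46 78 71 73 75 31 21 12 71 75 78 76 75 27 21 29 25 18 38]
328 [15 19 15 13 23 61 70 78 77 78 22 14 11 71 72 75 76 70 29 12 18 22 28 19]
334 [ 3 16  9 21  9 69 72 73 70 80 25  2 16 71 75 71 74 69 27 15 17 15 25 22]
340 [ 15  30  24  19  19  21  58 119 151 148  42  32  27 141 151 141  87  31
  16  22  24  19  22  19]
```

Run:
```python
from h import *
c=viewer.camera('wrist');s=read_state();p=np.array(s['eef_pos']);R=Ro.from_euler('xyz',s['ee_rot']).as_matrix()
print('f',c['K'][0,0])
for x in(.011,-.011):
  for h in(0,.013,.03,.04,.045,.055):print(x,h,proj(c,p+R@[x,.0427,-h]),proj(c,p+R@[x,-.0427,-h]))
g=cv2.cvtColor(cv2.imread('pics/w1.png'),cv2.COLOR_BGR2GRAY)
for r in range(296,330,3):print(r,g[r,180:222:3],g[r,420:462:3])
```

```text
f 363.9214070165116
0.011 0 [404.4387 265.6208] [235.5532 265.47  ]
0.011 0.013 [410.6817 276.1052] [229.6488 275.9453]
0.011 0.03 [420.3412 292.3274] [220.513  292.1538]
0.011 0.04 [427.0211 303.5455] [214.195  303.3628]
0.011 0.045 [430.6979 309.7202] [210.7175 309.5325]
0.011 0.055 [438.8463 323.4046] [203.0103 323.2063]
-0.011 0 [401.2703 304.5179] [238.471  304.3783]
-0.011 0.013 [407.0537 317.2882] [232.9959 317.1408]
-0.011 0.03 [415.9434 336.9175] [224.5799 336.7589]
-0.011 0.04 [422.0496 350.4006] [218.7989 350.2346]
-0.011 0.045 [425.3963 357.7904] [215.6304 357.6204]
-0.011 0.055 [432.7774 374.0884] [208.6423 373.9101]
296 [111 108 102 109 117 109 105 108 101 100 107 104 107 109] [214 216 216 212 210 211 215 212 209 211 211 215 177 213]
299 [100 103 101  99 100 106 109 105 114 122 146 152 170 185] [217 217 217 210 213 215 213 214 211 214 210 215 181 207]
302 [146 174 185 148 162 201 206 194 197 204 205 203 205 204] [216 214 213 215 216 213 213 216 207 211 212 217 181 218]
305 [198 201 198 204 205 200 195 199 201 203 199 200 204 202] [217 215 214 215 214 210 214 213 211 211
[... 277 characters left out ...]
4  78  76  77  22  14  11  50 216 215 214] [218 211  21   6  14  43  82  79  79  72 212 217 157 218]
317 [209 210  80  83  82  80  55  22  22  11  18 218 213 214] [215 207  11   1   4  21  70  83  81  78 109 220 166 215]
320 [205 129  82  79  78  74  19  22  20  21   9 218 211 211] [214 207   9  15  24  25  28  78  82  84  76 190 163 207]
323 [ 43  76  82  77  81  40  29   4  14  18   3 211 220 216] [216 158  10  23  13  22  10  56  78  82  80  81  29  19]
326 [ 80  79  74  79  60  19  15  16  14   8  16 205 223 217] [213 129  14   8  27  15  21  11  77  79  80  79  75  26]
329 [ 78  80  76  83  31  25  11  16  18   1  15 200 220 221] [210 125   2  24  24  12  20  23  35  81  80  78  80  57]
```

Emit:
apply_moves --deltas '[[1,[-0.1,-0.5,0],[0,0,-0.01]],[1,[-0.1,-0.5,0],[0,0,-0.01]],[1,[-0.1,-0.5,0],[0,0,-0.01]],[1,[-0.1,-0.5,0],[0,0,-0.01]],[1,[-0.1,-0.5,0],[0,0,-0.01]]]'

```text
time_s: 3.75
eef_pos: [0.4716, -0.0098, 0.1392]
ee_rot: [3.141, -0.0, -0.11]
force: [0.2, 0.0, -0.6]
width: 0.0719
grip_force: 0.0
```

Emit:
apply_moves --deltas '[[1,[0,0,0.5],[0,0,0]],[1,[0,0,1.2],[0,0,0]],[1,[0,0,2],[0,0,0]],[1,[0,0,2.8],[0,0,0]],[1,[0,0,3.2],[0,0,0]]]'

```text
time_s: 4.25
eef_pos: [0.4708, -0.0097, 0.1059]
ee_rot: [3.141, 0.002, -0.11]
force: [-0.4, 0.7, -0.3]
width: 0.0854
grip_force: 0.0
```

Emit:
apply_moves --deltas '[[0,[0,0,0],[0,0,0]],[0,[0,0,0],[0,0,0]],[0,[0,0,0],[0,0,0]],[0,[0,0,0],[0,0,0]],[0,[0,0,0],[0,0,0]]]' --force 60

```text
time_s: 4.75
eef_pos: [0.4719, -0.0095, 0.1075]
ee_rot: [-3.141, -0.001, -0.11]
force: [-0.1, 2.0, 6.5]
width: 0.0126
grip_force: 43.4
```

Run:
```python
from h import *
plan((.471,-.009,.105,-.11))
```

```text
t 4.75 p [ 0.4719 -0.0095  0.1075] rpy [-3.1412 -0.0008 -0.1104] w 0.0126 F [-0.0863  2.0164  6.5447] M [ 0.2883  0.0886 -0.0185] gf 43.37982773780823
-> [0.471, -0.009, 0.105] -0.11  cm [-0.0916 -0.0408  0.2481] rv [-0.0004 -0.0008 -0.0004]
```

```bash
cat >> h.py <<'E'
from scipy.optimize import least_squares
# points in boom frame (y along boom), tracked in scene cam: handle-relative; axle at z=+.05
REF='pics/ref.png'
def boomX(c0,yaw,y,z): # cradle-level world point
    return np.array([c0[0]-np.sin(yaw)*y,c0[1]+np.cos(yaw)*y,z])
def force(n=1):
    s=read_state();return np.r_[s['force'],s['wrist_torque']]
E
python3 - <<'E'
from h import *
for n in('scene','top','wrist'):
    c=viewer.camera(n);cv2.imwrite(f'pics/ref_{n}.png',c['frame'][:,:,::-1])
c=viewer.camera('scene')
for n,y in(('head',-.168),('weight',.165)):
    X=boomX((.4707,-.0087),-.112,y,.125);print(n,X,proj(c,X),proj(c,X+[0,0,.03]))
plan()
E
```

```text
head [ 0.4519 -0.1756  0.125 ] [345.1491 229.2621] [345.7693 219.0906]
weight [0.4891 0.1553 0.125 ] [246.1751 338.9666] [244.4153 329.2423]
t 4.95 p [ 0.4719 -0.0095  0.1076] rpy [-3.1414 -0.0008 -0.1102] w 0.0122 F [-0.436  -0.5292  3.0399] M [0.11   0.1617 0.0025] gf 58.46939206123352
```

Emit:
apply_moves --deltas '[[0,[0,0,-0.3],[0,0,0]],[0,[0,0,-0.8],[0,0,0]],[0,[0,0,-1.4],[0,0,0]],[0,[0,0,-2],[0,0,0]],[0,[0,0,-2.5],[0,0,0]]]'

```text
time_s: 5.45
eef_pos: [0.4713, -0.0098, 0.1325]
ee_rot: [3.141, 0.0, -0.11]
force: [-0.3, -0.4, -8.7]
width: 0.0121
grip_force: 58.6
```

Emit:
apply_moves --deltas '[[0,[0,0,0],[0,0,0]],[0,[0,0,0],[0,0,0]],[0,[0,0,0],[0,0,0]],[0,[0,0,0],[0,0,0]],[0,[0,0,0],[0,0,0]]]'

```text
time_s: 5.95
eef_pos: [0.4714, -0.0097, 0.132]
ee_rot: [3.142, 0.0, -0.11]
force: [0.2, 0.0, -7.5]
width: 0.012
grip_force: 58.7
```

Run:
```python
from h import *
plan()
F=[]
for k in range(4):
    for n in('scene','wrist'):
        c=viewer.camera(n);F.append(force())
        if k==0: cv2.imwrite(f'pics/l1_{n}.png',c['frame'][:,:,::-1])
print(np.mean(F,0),np.std(F,0))
a=cv2.imread('pics/ref_scene.png')[205:370,220:380];b=cv2.imread('pics/l1_scene.png')[205:370,220:380]
cv2.imwrite('pics/cmp1.png',cv2.resize(np.hstack([a,b]),None,fx=2.5,fy=2.5,interpolation=cv2.INTER_CUBIC))
```

```text
t 5.95 p [ 0.4714 -0.0097  0.132 ] rpy [ 3.1415  0.0004 -0.1102] w 0.012 F [ 0.1921  0.0253 -7.5358] M [ 0.017  -0.0327 -0.041 ] gf 58.66640031337738
[-0.121   0.0008 -8.4697 -0.0031 -0.0267  0.0018] [0.5706 0.4067 0.4626 0.0296 0.0293 0.0418]
```

View pics/cmp1.png

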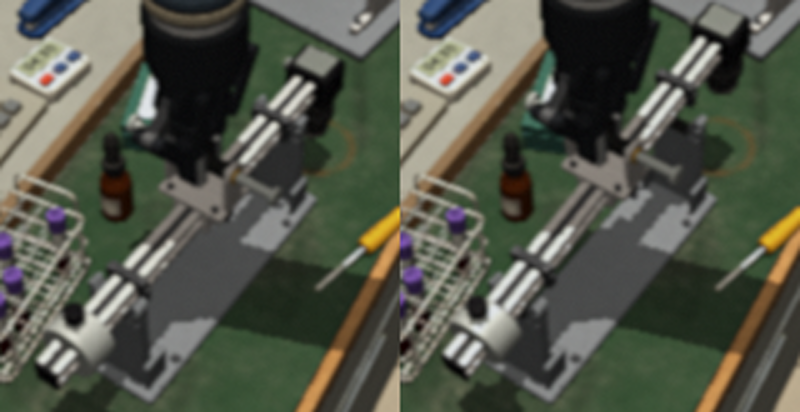

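```bash
cat >> h.py <<'E'
def tilt(tag,lift,ref='pics/ref_scene.png',save=True):
    # LK-track head top and weight knob from level reference; fit rise at both ends -> tilt (+ = weight end down)
    c=viewer.camera('scene')
    if save: cv2.imwrite(f'pics/{tag}.png',c['frame'][:,:,::-1])
    a=cv2.cvtColor(cv2.imread(ref),cv2.COLOR_BGR2GRAY);b=cv2.cvtColor(c['frame'],cv2.COLOR_RGB2GRAY)
    out={}
    for n,y,u,z in(('head',-.168,(346,232),.125),('weight',.163,(250,336),.13)):
        T=a[u[1]-9:u[1]+10,u[0]-11:u[0]+12]; m=cv2.matchTemplate(b[u[1]-40:u[1]+41,u[0]-36:u[0]+37],T,cv2.TM_CCOEFF_NORMED)
        _,v,_,l=cv2.minMaxLoc(m);j,i=l
        par=lambda q:0 if q[0]-2*q[1]+q[2]==0 else .5*(q[0]-q[2])/(q[0]-2*q[1]+q[2])
        di=par(m[i-1:i+2,j]) if 0<i<m.shape[0]-1 else 0
        dv=i+di+9-40
        X=boomX((.4707,-.0087),-.112,y,z);k=(proj(c,X+[0,0,.02])-proj(c,X))[1]/20
        out[n]=(dv/k,v); 
    h,w=out['head'][0],out['weight'][0]
    print(tag,'rise mm head,weight',out,'tilt',(h-w)/331,'mean rise',(h+w)/2,'lift',lift)
E
python3 - <<'E'
from h import *
tilt('l1b',25)
E
```

```text
l1b rise mm head,weight {'head': (np.float64(45.09673920526964), 0.9241957068443298), 'weight': (np.float64(10.584910351729633), 0.9269065856933594)} tilt 0.10426534396839882 mean rise 27.840824778499638 lift 25
```

Emit:
apply_moves --deltas '[[0,[0,0,0.6],[0,0,0]],[0,[0,0,1.2],[0,0,0]],[0,[0,0,1.8],[0,0,0]],[0,[0,0,2.3],[0,0,0]],[0,[0,0,2.5],[0,0,0]]]'

```text
time_s: 6.9
eef_pos: [0.4734, -0.0099, 0.1089]
ee_rot: [3.141, -0.003, -0.111]
force: [-1.4, -1.6, -6.8]
width: 0.0118
grip_force: 59.3
```

Emit:
apply_moves --deltas '[[0,[0,0,0],[0,0,0]],[0,[0,-0.2,0],[0,0,0]],[0,[0,-0.4,0],[0,0,0]],[0,[0,-0.6,0],[0,0,0]],[0,[0,-0.75,0],[0,0,0]]]'

```text
time_s: 7.4
eef_pos: [0.4733, -0.0037, 0.1076]
ee_rot: [3.14, -0.002, -0.111]
force: [1.1, -5.4, 1.8]
width: 0.0121
grip_force: 60.2
```

Emit:
apply_moves --deltas '[[0,[0,0,0],[0,0,0]],[0,[0,0,0],[0,0,0]]]'

```text
time_s: 7.6
eef_pos: [0.4733, -0.0034, 0.1076]
ee_rot: [3.14, -0.002, -0.111]
force: [0.8, -5.1, 1.4]
width: 0.0122
grip_force: 60.3
```

Run:
```python
from h import *
plan();tilt('d2',0)
a=cv2.imread('pics/ref_scene.png',0);b=cv2.imread('pics/d2.png',0)
for u in((346,232),(250,336)):
    p,s,e=cv2.calcOpticalFlowPyrLK(a,b,np.float32([u]).reshape(-1,1,2),None,winSize=(21,21));print(p.ravel()-u)
c=viewer.camera('scene');X=np.array([.45,-.17,.125]);print('px per 5mm +y',proj(c,X+[.0006,.005,0])-proj(c,X))
```

```text
t 7.6 p [ 0.4733 -0.0034  0.1076] rpy [ 3.1403 -0.0018 -0.1108] w 0.0122 F [ 0.8065 -5.0916  1.4356] M [-1.0707 -0.15    0.0046] gf 60.269325971603394
d2 rise mm head,weight {'head': (np.float64(1.8051293296106397), 0.9738606810569763), 'weight': (np.float64(1.349487979477866), 0.9754909873008728)} tilt 0.0013765599701896483 mean rise 1.577308654544253 lift 0
[-0.36   -0.5056]
[ 0.188  -0.4495]
px per 5mm +y [-1.2455  1.3616]
```

Emit:
apply_moves --deltas '[[0,[0,0.05,-0.3],[0,0,0]],[0,[0,0.05,-0.8],[0,0,0]],[0,[0,0.05,-1.4],[0,0,0]],[0,[0,0.05,-2],[0,0,0]],[0,[0,0.05,-2.5],[0,0,0]]]'

```text
time_s: 8.2
eef_pos: [0.4722, -0.0024, 0.1326]
ee_rot: [-3.141, 0.0, -0.11]
force: [-0.0, 0.3, -8.3]
width: 0.0117
grip_force: 59.3
```

Emit:
apply_moves --deltas '[[0,[0,0,0],[0,0,0]],[0,[0,0,0],[0,0,0]],[0,[0,0,0],[0,0,0]],[0,[0,0,0],[0,0,0]],[0,[0,0,0],[0,0,0]]]'

```text
time_s: 8.7
eef_pos: [0.4722, -0.0027, 0.132]
ee_rot: [3.142, 0.0, -0.11]
force: [1.1, 0.5, -7.9]
width: 0.0118
grip_force: 59.3
```

Run:
```python
from h import *
plan();
for k in range(5): tilt('l2_%d'%k,25)
print(force())
```

```text
t 8.7 p [ 0.4722 -0.0027  0.132 ] rpy [ 3.1416  0.0004 -0.1102] w 0.0118 F [ 1.0787  0.4508 -7.9397] M [ 0.0315 -0.0399  0.0611] gf 59.31220293045044
l2_0 rise mm head,weight {'head': (np.float64(20.522362862835788), 0.92576003074646), 'weight': (np.float64(25.788866770323423), 0.9748047590255737)} tilt -0.01591088793802911 mean rise 23.155614816579607 lift 25
l2_1 rise mm head,weight {'head': (np.float64(20.55642853306385), 0.9259214997291565), 'weight': (np.float64(25.8669778753739), 0.9725173711776733)} tilt -0.016043955716948794 mean rise 23.21170320421888 lift 25
l2_2 rise mm head,weight {'head': (np.float64(20.558388413658946), 0.9259021878242493), 'weight': (np.float64(25.99218616030463), 0.9671583771705627)} tilt -0.016416307391678805 mean rise 23.275287286981786 lift 25
l2_3 rise mm head,weight {'head': (np.float64(20.630847351729674), 0.9258604645729065), 'weight': (np.float64(26.01319730073566), 0.967178225517273)} tilt -0.016260875978870045 mean rise 23.322022326232666 lift 25
l2_4 rise mm head,weight {'head': (np.float64(20.6711438562196), 0.9259293675422668), 'weight': (np.float64(26.113031090575454), 0.9637573957443237)} tilt -0.01644074693158868 mean rise 23.392087473397527 lift 25
[-0.4405 -0.1349 -7.9145  0.0182  0.0024 -0.0268]
```

Run:
```python
from h import *
from scipy.ndimage import shift as sh
c=viewer.camera('wrist');cv2.imwrite('pics/l2_wrist.png',c['frame'][:,:,::-1]);cv2.imwrite('pics/l2_top.png',viewer.camera('top')['frame'][:,:,::-1])
s=read_state();H=np.array(s['eef_pos'])+[0,0,.05]
A=[cv2.imread(f'pics/{n}.png',0).astype(float) for n in('ref_wrist','l1_wrist','l2_wrist')]
res={}
for y in(-.075,-.065,-.055,.055,.065,.075):
    X=H+[ .111*y*1,y*.994,-.04];u=proj(c,X);du=(proj(c,X+[0,0,.01])-u)[1]/10
    col=int(u[0]);r0=int(u[1]);out=[]
    P=[a[r0-45:r0+46,col-3:col+4].mean(1) for a in A]
    for q in P[1:]:
        best=cv2.matchTemplate(q.astype(np.float32)[None],P[0][20:71].astype(np.float32)[None],cv2.TM_CCOEFF_NORMED).ravel()
        i=best.argmax();d=0
        if 0<i<len(best)-1: d=.5*(best[i-1]-best[i+1])/(best[i-1]-2*best[i]+best[i+1])
        out.append(((i+d-20)/du,best[i].round(2)))
    print(y,u.round(),'px/mm',du.round(2),'dz mm l1,l2',out)
```

```text
-0.075 [473. 294.] px/mm 0.98 dz mm l1,l2 [(np.float64(8.117133953084732), np.float32(0.95)), (np.float64(-2.0719570065112367), np.float32(1.0))]
-0.065 [453. 294.] px/mm 0.98 dz mm l1,l2 [(np.float64(6.764234934551837), np.float32(0.95)), (np.float64(-1.8846453746831224), np.float32(0.99))]
-0.055 [433. 294.] px/mm 0.98 dz mm l1,l2 [(np.float64(5.7606220549750295), np.float32(0.91)), (np.float64(-1.8833440311258987), np.float32(0.98))]
0.055 [207. 294.] px/mm 0.98 dz mm l1,l2 [(np.float64(-7.162063006879956), np.float32(0.96)), (np.float64(0.6285625479113889), np.float32(0.98))]
0.065 [187. 294.] px/mm 0.98 dz mm l1,l2 [(np.float64(-8.577999955041795), np.float32(0.86)), (np.float64(0.9493003240337793), np.float32(0.98))]
0.075 [167. 294.] px/mm 0.98 dz mm l1,l2 [(np.float64(-9.42837913899637), np.float32(0.93)), (np.float64(1.1794105816355163), np.float32(0.99))]
```

Emit:
apply_moves --deltas '[[0,[0,0,0.6],[0,0,0]],[0,[0,0,1.2],[0,0,0]],[0,[0,0,1.8],[0,0,0]],[0,[0,0,2.3],[0,0,0]],[0,[0,0,2.5],[0,0,0]]]'

```text
time_s: 9.55
eef_pos: [0.4729, -0.0027, 0.1075]
ee_rot: [3.141, -0.0, -0.11]
force: [-2.6, -0.9, 8.6]
width: 0.0118
grip_force: 60.9
```

Emit:
apply_moves --deltas '[[0,[0,0,0],[0,0,0]],[0,[0,0.1,0],[0,0,0]],[0,[0,0.2,0],[0,0,0]],[0,[0,0.25,0],[0,0,0]],[0,[0,0.25,0],[0,0,0]]]'

```text
time_s: 10.05
eef_pos: [0.4728, -0.0045, 0.1077]
ee_rot: [-3.141, -0.002, -0.11]
force: [-1.4, 4.7, 0.3]
width: 0.0122
grip_force: 60.2
```

```bash
cat >> h.py <<'E'
def wt(tag):
    # slope of boom in wrist image vs level reference: tilt (+ = weight end down); shift along the boom in the tool frame by handle-fixed view
    c=viewer.camera('wrist');cv2.imwrite(f'pics/{tag}.png',c['frame'][:,:,::-1])
    A=[cv2.imread(f'pics/{n}.png',0).astype(np.float32) for n in('ref_wrist',tag)]
    Y=[];D=[]
    for y,col in((-.075,473),(-.065,453),(-.055,433),(.055,207),(.065,187),(.075,167)):
        P=[a[249:340,col-3:col+4].mean(1)[None] for a in A]
        m=cv2.matchTemplate(P[1],P[0][:,20:71],cv2.TM_CCOEFF_NORMED).ravel();i=m.argmax()
        Y.append(y);D.append((i-20+.5*(m[i-1]-m[i+1])/(m[i-1]-2*m[i]+m[i+1]))/.98e3)
    print(tag,'tilt',-np.polyfit(Y,D,1)[0],np.array(D)*1e3)
E
python3 - <<'E'
from h import *
plan()
E
```

```text
t 10.05 p [ 0.4728 -0.0045  0.1077] rpy [-3.1406 -0.0017 -0.1098] w 0.0122 F [-1.4173  4.7153  0.2606] M [ 0.8997  0.0933 -0.0301] gf 60.16661882400513
```

Emit:
apply_moves --deltas '[[0,[0,0,-0.3],[0,0,0]],[0,[0,0,-0.8],[0,0,0]],[0,[0,0,-1.4],[0,0,0]],[0,[0,0,-2],[0,0,0]],[0,[0,0,-2.5],[0,0,0]]]'

```text
time_s: 10.55
eef_pos: [0.4721, -0.0056, 0.1327]
ee_rot: [3.141, -0.0, -0.111]
force: [-0.7, -1.0, -8.1]
width: 0.0121
grip_force: 59.2
```

Emit:
apply_moves --deltas '[[0,[0,0,0],[0,0,0]],[0,[0,0,0],[0,0,0]],[0,[0,0,0],[0,0,0]],[0,[0,0,0],[0,0,0]],[0,[0,0,0],[0,0,0]]]'

```text
time_s: 11.05
eef_pos: [0.4719, -0.0052, 0.132]
ee_rot: [3.142, 0.0, -0.11]
force: [-0.0, 0.1, -7.4]
width: 0.0118
grip_force: 59.3
```

Run:
```python
from h import *
plan();wt('w3a');wt('w3b');tilt('l3',25)
```

```text
t 11.05 p [ 0.4719 -0.0052  0.132 ] rpy [ 3.1415  0.0004 -0.1101] w 0.0118 F [-0.0195  0.0968 -7.423 ] M [-0.0076 -0.0217  0.0237] gf 59.25023138523102
w3a tilt -0.018516495228935666 [-1.9238 -1.6727 -1.7283  0.5034  0.6555  0.7791]
w3b tilt -0.017729125286603607 [-1.8467 -1.6409 -1.696   0.4246  0.6467  0.7026]
l3 rise mm head,weight {'head': (np.float64(23.83384169041099), 0.9229946136474609), 'weight': (np.float64(28.361881736266938), 0.9828523993492126)} tilt -0.013679879292616161 mean rise 26.097861713338965 lift 25
```

Emit:
apply_moves --deltas '[[0,[0,0,0.6],[0,0,0]],[0,[0,0,1.2],[0,0,0]],[0,[0,0,1.8],[0,0,0]],[0,[0,0,2.3],[0,0,0]],[0,[0,0,2.5],[0,0,0]]]'

```text
time_s: 11.7
eef_pos: [0.4726, -0.005, 0.1075]
ee_rot: [3.142, -0.0, -0.11]
force: [-3.6, -0.4, 8.6]
width: 0.0119
grip_force: 60.9
```

Emit:
apply_moves --deltas '[[0,[0,0,0],[0,0,0]],[0,[0,0.1,0],[0,0,0]],[0,[0,0.2,0],[0,0,0]],[0,[0,0.2,0],[0,0,0]],[0,[0,0.2,0],[0,0,0]]]'

```text
time_s: 12.2
eef_pos: [0.4724, -0.0057, 0.1077]
ee_rot: [-3.14, -0.001, -0.109]
force: [-1.2, 4.9, -1.6]
width: 0.012
grip_force: 60.0
```

Emit:
apply_moves --deltas '[[0,[0,0,-0.3],[0,0,0]],[0,[0,0,-0.8],[0,0,0]],[0,[0,0,-1.4],[0,0,0]],[0,[0,0,-2],[0,0,0]],[0,[0,0,-2.5],[0,0,0]]]'

```text
time_s: 12.7
eef_pos: [0.472, -0.0078, 0.1327]
ee_rot: [3.141, -0.001, -0.111]
force: [-0.6, -0.1, -8.7]
width: 0.012
grip_force: 59.2
```

Emit:
apply_moves --deltas '[[0,[0,0,0],[0,0,0]],[0,[0,0,0],[0,0,0]],[0,[0,0,0],[0,0,0]],[0,[0,0,0],[0,0,0]],[0,[0,0,0],[0,0,0]]]'

```text
time_s: 13.2
eef_pos: [0.4717, -0.0072, 0.132]
ee_rot: [3.142, 0.0, -0.11]
force: [-0.6, 0.2, -7.9]
width: 0.0123
grip_force: 59.3
```

Run:
```python
from h import *
plan();wt('w4a');wt('w4b');tilt('l4',25)
```

```text
t 13.2 p [ 0.4717 -0.0072  0.132 ] rpy [ 3.1415  0.0004 -0.1102] w 0.0123 F [-0.5672  0.1629 -7.9426] M [-0.0439 -0.0252 -0.002 ] gf 59.26711142063141
w4a tilt 0.001317926573474644 [-0.391  -0.3133 -0.6095 -0.5599 -0.6181 -0.6158]
w4b tilt 0.002365309601139971 [-0.2724 -0.3105 -0.4528 -0.595  -0.6778 -0.6619]
l4 rise mm head,weight {'head': (np.float64(29.02984200488258), 0.9023682475090027), 'weight': (np.float64(28.01835282451214), 0.9726853966712952)} tilt 0.003055858550968095 mean rise 28.52409741469736 lift 25
```

Emit:
apply_moves --deltas '[[0,[0,0,-2],[0,0,0]],[0,[0,0,-5],[0,0,0]],[0,[0,0,-8],[0,0,0]],[0,[0,0,-11],[0,0,0]],[0,[0,0,-14],[0,0,0]]]'

```text
time_s: 13.85
eef_pos: [0.4714, -0.0071, 0.2732]
ee_rot: [3.141, 0.0, -0.11]
force: [0.8, 0.1, -8.7]
width: 0.0119
grip_force: 59.5
```

Emit:
apply_moves --deltas '[[0,[0,0,-2],[0,0,0]],[0,[0,0,-3.5],[0,0,0]],[0,[0,0,-4.3],[0,0,0]],[0,[0,0,-4.5],[0,0,0]],[0,[0,0,-4.5],[0,0,0]]]'

```text
time_s: 14.35
eef_pos: [0.4714, -0.0072, 0.3165]
ee_rot: [3.141, 0.001, -0.11]
force: [-0.0, 0.7, -8.9]
width: 0.0118
grip_force: 59.5
```

Run:
```python
from h import *
plan((.52,-.39,.315,-.168));wt('w5a')
```

```text
t 14.35 p [ 0.4714 -0.0072  0.3165] rpy [ 3.1414  0.0011 -0.11  ] w 0.0118 F [-0.0268  0.6819 -8.9183] M [ 0.0391 -0.0314 -0.0092] gf 59.518200159072876
-> [0.52, -0.39, 0.315] -0.168  cm [ 9.0345 37.5176  0.1499] rv [0.0002 0.0011 0.058 ]
w5a tilt -0.011500661709602929 [-1.2415 -1.2085 -1.1661  0.2363  0.3501  0.3279]
```

Emit:
apply_moves --deltas '[[0,[0.15,0.5,0],[0,0,0]],[0,[0.4,1.5,0],[0,0,0.005]],[0,[0.8,3,0],[0,0,0.01]],[0,[1.3,5,0],[0,0,0.012]],[0,[1.8,7,0],[0,0,0.015]]]'

```text
time_s: 14.9
eef_pos: [0.4821, -0.0812, 0.3169]
ee_rot: [3.141, 0.0, -0.127]
force: [0.3, -1.0, -8.8]
width: 0.0123
grip_force: 59.5
```

Emit:
apply_moves --deltas '[[0,[0.5,2,0],[0,0,0.003]],[0,[1,4,0],[0,0,0.006]],[0,[1.5,6,0],[0,0,0.01]],[0,[2,8,0],[0,0,0.014]],[0,[2.5,10,0],[0,0,0.017]]]'

```text
time_s: 15.4
eef_pos: [0.4939, -0.184, 0.3167]
ee_rot: [3.141, 0.001, -0.145]
force: [0.5, -0.5, -8.1]
width: 0.0119
grip_force: 59.4
```

Emit:
apply_moves --deltas '[[0,[0.5,2,0],[0,0,0.003]],[0,[1,4,0],[0,0,0.006]],[0,[1.5,6,0],[0,0,0.01]],[0,[2,8,0],[0,0,0.014]],[0,[2.5,10,0],[0,0,0.017]]]'

```text
time_s: 15.9
eef_pos: [0.505, -0.2856, 0.317]
ee_rot: [3.141, 0.0, -0.16]
force: [1.1, -0.7, -7.8]
width: 0.0122
grip_force: 59.4
```

Emit:
apply_moves --deltas '[[0,[0.5,2,0],[0,0,0.003]],[0,[1,4,0],[0,0,0.005]],[0,[1.4,5.5,0],[0,0,0.009]],[0,[1.7,6.5,0],[0,0,0.009]],[0,[1.8,7,0],[0,0,0.009]]]'

```text
time_s: 16.4
eef_pos: [0.5116, -0.3567, 0.3169]
ee_rot: [-3.141, 0.0, -0.169]
force: [-0.1, 0.8, -7.8]
width: 0.0123
grip_force: 59.5
```

Run:
```python
from h import *
plan((.52,-.39,.315,-.168))
```

```text
t 16.4 p [ 0.5116 -0.3567  0.3169] rpy [-3.1414  0.0003 -0.1691] w 0.0123 F [-0.0989  0.8344 -7.8385] M [-0.0173  0.0752 -0.0404] gf 59.46597754955292
-> [0.52, -0.39, 0.315] -0.168  cm [1.3851 3.1372 0.1854] rv [-0.0002  0.0003 -0.0011]
```

Go above the notches, lower to axle z ≈ 0.25, and look.

Emit:
apply_moves --deltas '[[0,[0.6,1.3,0],[0,0,0]],[0,[1.1,2.4,0],[0,0,0]],[0,[1.4,3,0],[0,0,0]],[0,[1.4,3.1,0],[0,0,0]],[0,[1.4,3.1,0],[0,0,0]]]'

```text
time_s: 16.9
eef_pos: [0.5202, -0.3883, 0.317]
ee_rot: [-3.141, 0.0, -0.168]
force: [0.2, 0.2, -8.8]
width: 0.0119
grip_force: 59.5
```

Emit:
apply_moves --deltas '[[0,[0,0,0],[0,0,0]],[0,[0,0,0],[0,0,0]],[0,[0,0,0],[0,0,0]],[0,[0,0,0],[0,0,0]],[0,[0,0,0],[0,0,0]]]'

```text
time_s: 17.4
eef_pos: [0.5202, -0.3884, 0.3173]
ee_rot: [3.141, -0.0, -0.168]
force: [-0.6, 0.5, -7.1]
width: 0.0118
grip_force: 59.5
```

Run:
```python
from h import *
plan((.52,-.39,.315,-.168));wt('w6a')
c=viewer.camera('wrist');s=viewer.camera('scene')
cr=cv2.resize(s['frame'][90:240,290:440,::-1],(480,480),interpolation=cv2.INTER_CUBIC)
w=cv2.resize(c['frame'][:,:,::-1],None,fx=.5,fy=.5)
cv2.imwrite('pics/v6.png',np.hstack([cr,np.vstack([w,np.zeros_like(w)])]));cv2.imwrite('pics/w6.png',c['frame'][:,:,::-1])
ex=np.array([np.cos(-.168),np.sin(-.168),0])
for d in(-.055,-.045,.045,.055):
    X=np.array([.52,-.39,.205])+d*ex;print(d,proj(c,X),proj(s,X))
```

```text
t 17.4 p [ 0.5202 -0.3884  0.3173] rpy [ 3.1415 -0.0001 -0.168 ] w 0.0118 F [-0.6473  0.4506 -7.1189] M [ 0.0361 -0.0494  0.0126] gf 59.507794976234436
-> [0.52, -0.39, 0.315] -0.168  cm [0.006  0.164  0.2299] rv [ 0.0001 -0.0001 -0.    ]
w6a tilt -0.011067941575232701 [-1.4275 -1.4084 -1.8142 -0.5983  0.1461  0.1335]
-0.055 [320.8344 287.1017] [378.9351 147.4363]
-0.045 [320.8765 276.3642] [375.2622 145.9109]
0.045 [321.2974 168.9367] [343.3691 132.6656]
0.055 [321.3494 155.6524] [339.9497 131.2455]
```

View pics/v6.png

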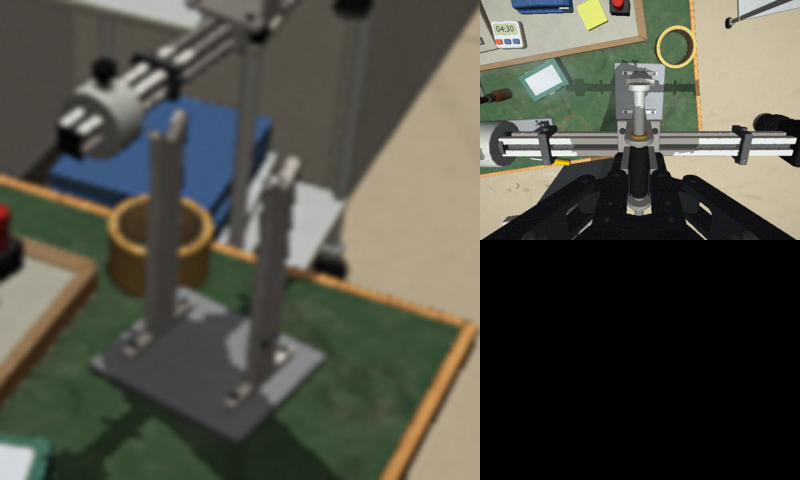

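Emit:
apply_moves --deltas '[[0,[-0.1,0,1],[0,0,0]],[0,[-0.2,0,3],[0,0,0]],[0,[-0.2,0.1,5],[0,0,0]],[0,[-0.2,0.1,7.5],[0,0,0]],[0,[-0.2,0.1,10],[0,0,0]]]'

```text
time_s: 18.05
eef_pos: [0.5178, -0.3892, 0.2158]
ee_rot: [3.142, 0.0, -0.168]
force: [0.3, 0.1, -7.6]
width: 0.0117
grip_force: 59.5
```

Emit:
apply_moves --deltas '[[0,[0,0,1],[0,0,0]],[0,[0,0,1.5],[0,0,0]],[0,[0,0,2],[0,0,0]],[0,[0,0,2],[0,0,0]],[0,[0,0,2],[0,0,0]]]'

```text
time_s: 18.55
eef_pos: [0.5187, -0.3895, 0.1983]
ee_rot: [3.141, -0.002, -0.168]
force: [0.7, 0.7, -8.0]
width: 0.0118
grip_force: 59.6
```

Run:
```python
from h import *
plan((.518,-.389,.158,-.168));wt('w7a')
s=viewer.camera('scene');t=viewer.camera('top')
cr=cv2.resize(s['frame'][90:190,300:420,::-1],(480,400),interpolation=cv2.INTER_CUBIC)
tr=cv2.resize(t['frame'][140:260,400:496,::-1],(320,400),interpolation=cv2.INTER_CUBIC)
cv2.imwrite('pics/v7.png',np.hstack([cr,tr]))
```

```text
t 18.55 p [ 0.5187 -0.3895  0.1983] rpy [ 3.1408 -0.0018 -0.1682] w 0.0118 F [ 0.651   0.7491 -7.9714] M [-0.0236 -0.0079 -0.0364] gf 59.5561283826828
-> [0.518, -0.389, 0.158] -0.168  cm [-0.083  -0.0408  4.029 ] rv [ 0.0008 -0.0018 -0.0002]
w7a tilt -0.011229876651016588 [-1.2431 -1.4183 -1.4318 -0.1581  0.2046  0.2719]
```

View pics/v7.png

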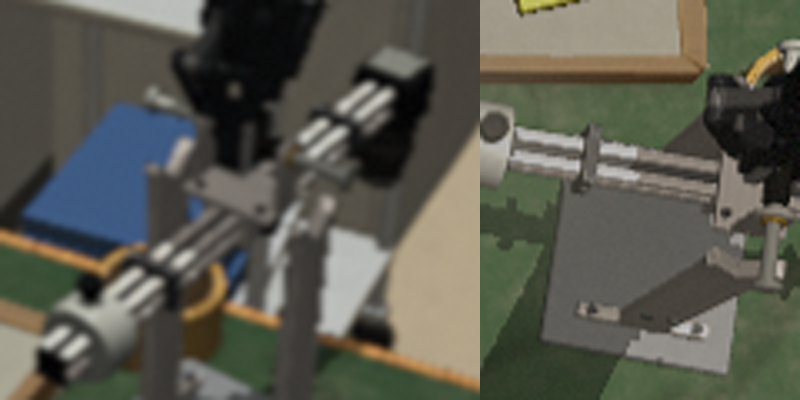

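Emit:
apply_moves --deltas '[[0,[0,0,0.7],[0,0,0]],[0,[0,0,1.5],[0,0,0]],[0,[0,0,2.2],[0,0,0]],[0,[0,0,2.7],[0,0,0]],[0,[0,0,3.1],[0,0,0]]]'

```text
time_s: 19.2
eef_pos: [0.5178, -0.389, 0.1652]
ee_rot: [-3.141, 0.001, -0.168]
force: [-0.6, -0.9, -8.1]
width: 0.0121
grip_force: 59.5
```

Emit:
apply_moves --deltas '[[0,[0,0,0.2],[0,0,0]],[0,[0,0,0.4],[0,0,0]],[0,[0,0,0.6],[0,0,0]],[0,[0,0,0.7],[0,0,0]],[0,[0,0,0.8],[0,0,0]]]'

```text
time_s: 19.7
eef_pos: [0.5182, -0.3893, 0.1584]
ee_rot: [3.141, -0.0, -0.168]
force: [-1.3, -0.3, -5.7]
width: 0.0121
grip_force: 59.9
```

Run:
```python
from h import *
plan((.518,-.389,.158,-.168));wt('w8a')
```

```text
t 19.7 p [ 0.5182 -0.3893  0.1584] rpy [ 3.1414 -0.0004 -0.1683] w 0.0121 F [-1.2652 -0.2578 -5.6979] M [ 0.0419  0.0723 -0.0932] gf 59.94373619556427
-> [0.518, -0.389, 0.158] -0.168  cm [-0.0245 -0.0225  0.035 ] rv [ 0.0002 -0.0004 -0.0003]
w8a tilt -0.01179285357204881 [-1.4106 -1.4261 -1.647  -0.2596  0.1884  0.2216]
```

Touching; lower in tenths until unloaded.

Emit:
apply_moves --deltas '[[0,[0,0,0.05],[0,0,0]],[0,[0,0,0.1],[0,0,0]],[0,[0,0,0.15],[0,0,0]],[0,[0,0,0.15],[0,0,0]],[0,[0,0,0.15],[0,0,0]]]'

```text
time_s: 20.25
eef_pos: [0.5183, -0.3896, 0.1578]
ee_rot: [3.141, -0.001, -0.169]
force: [-3.1, 0.7, 2.5]
width: 0.012
grip_force: 60.8
```

Emit:
apply_moves --deltas '[[0.16,[0,0,0],[0,0,0]],[0.2,[0,0,0],[0,0,0]],[0.25,[0,0,0],[0,0,0]],[0.3,[0,0,0],[0,0,0]],[0.35,[0,0,0],[0,0,0]]]' --force 20

```text
time_s: 20.75
eef_pos: [0.5185, -0.3892, 0.1568]
ee_rot: [3.141, -0.001, -0.168]
force: [0.4, 0.5, -0.3]
width: 0.0296
grip_force: 0.0
```

Emit:
apply_moves --deltas '[[0.5,[0,0,0],[0,0,0]],[0.6,[0,0,0],[0,0,0]],[0.6,[0,0,0],[0,0,0]],[0.6,[0,0,0],[0,0,0]],[0.6,[0,0,0],[0,0,0]]]'

```text
time_s: 21.25
eef_pos: [0.5181, -0.3892, 0.1567]
ee_rot: [3.142, -0.0, -0.168]
force: [0.5, 0.0, -1.3]
width: 0.0511
grip_force: 0.0
```

Run:
```python
from h import *
plan();wt('w9a');wt('w9b')
```

```text
t 21.25 p [ 0.5181 -0.3892  0.1567] rpy [ 3.1415 -0.0001 -0.1682] w 0.0511 F [ 0.454   0.0344 -1.3375] M [-0.0337  0.0124 -0.0177] gf 0.0
w9a tilt 0.01119452287843966 [ 0.6136  0.343   0.2867 -1.1853 -0.8403 -1.1249]
w9b tilt 0.011085579759689145 [ 0.5868  0.3437  0.2854 -1.184  -0.8316 -1.1231]
```

Emit:
apply_moves --deltas '[[0.6,[0,0,-1],[0,0,0]],[0.6,[0,0,-2.5],[0,0,0]],[0.6,[0,0,-4.5],[0,0,0]],[0.6,[0,0,-7],[0,0,0]],[0.6,[0,0,-10],[0,0,0]]]'

```text
time_s: 21.85
eef_pos: [0.5179, -0.389, 0.2586]
ee_rot: [3.142, -0.0, -0.168]
force: [0.0, -0.5, -0.3]
width: 0.051
grip_force: 0.0
```

Emit:
apply_moves --deltas '[[0.6,[0,0,-3],[0,0,0]],[0.6,[0,0,-6],[0,0,0]],[0.6,[0,0,-8],[0,0,0]],[0.6,[0,0,-8],[0,0,0]],[0.6,[0,0,-8],[0,0,0]]]'

```text
time_s: 22.35
eef_pos: [0.5181, -0.3891, 0.3376]
ee_rot: [3.141, -0.001, -0.168]
force: [0.1, 0.4, -0.3]
width: 0.0513
grip_force: 0.0
```

Run:
```python
from h import *
plan()
s=[viewer.camera('scene') for _ in range(10)]
print('motion',np.abs(s[0]['frame'][80:220,290:440].astype(int)-s[-1]['frame'][80:220,290:440]).mean(),np.abs(s[-2]['frame'][80:220,290:440].astype(int)-s[-1]['frame'][80:220,290:440]).mean())
w=viewer.camera('wrist')['frame'][:,:,::-1]
cv2.imwrite('pics/v10.png',np.hstack([cv2.resize(s[-1]['frame'][80:200,290:410,::-1],(400,400),interpolation=cv2.INTER_CUBIC),cv2.resize(w[:400,120:520],(400,400))]))
```

```text
t 22.35 p [ 0.5181 -0.3891  0.3376] rpy [ 3.1409 -0.0014 -0.1681] w 0.0513 F [ 0.0804  0.3764 -0.3232] M [0.0306 0.0056 0.0245] gf 0.0
motion 0.6313492063492063 0.6141904761904762
```

View pics/v10.png

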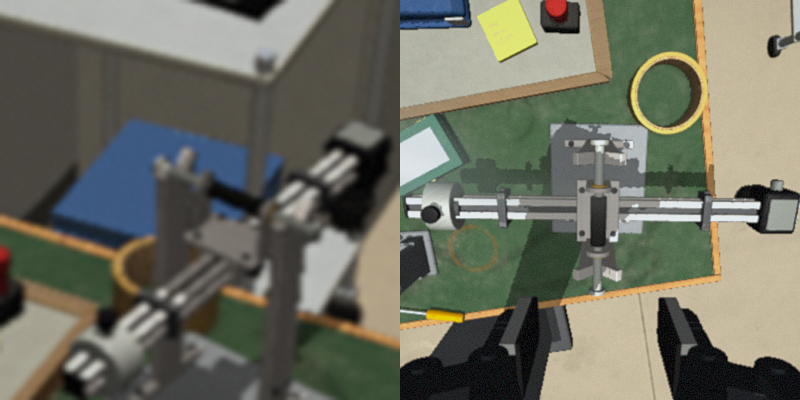

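The axle rests in both notches, centred. The boom hangs level and still, and the gripper is clear above it, so I'm handing in.

```bash
python3 -c "
from workcell import workorder;print(workorder.job_done())"
```

```text
the job is handed in; nothing more can be done
None
```

The boom hangs by its axle in both stand notches, still and level to about 0.01 rad by the last close measurement. I handed the job in at about 23 s with the gripper clear and saw nothing else disturbed.

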